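# Unload the specimen shaker

### The job

Fixation is finished: switch the shaker off at its rocker switch before taking anything off it, then pull every specimen pot and every bottle up out of its spring clamp. Stand all the squat specimen pots upright on the floor of the steel tray and all the narrow-necked bottles upright on top of the white bench riser. Leave the cream jar, the slide box and the glass dish where they are.

Things in the scene. Friction and masses are not known exactly. Their poses are not given: they have to be found in the camera images.
- rocker (a joint): Black rocker switch, a 44 x 26 x 9 mm slab (long side along the shaker's x, pivot 75 mm above the bench) on the shaker's control ledge. Rad: about 0 = on, its +x (shaker frame) end raised; 0.4 = fully off, that end pressed right down. Stiff (about 4 N at the end); stays where it is left.
- rocker_raised_end (a point): Point on the top face of the rocker's raised end, 14 mm from the pivot, about 84 mm above the bench when on: press here straight down, about 7 mm.
- shaker: Fixed orbital shaker, standing still: white housing, 315 x 215 mm aluminium platform, top 103 mm above the bench; white control ledge, 80 mm wide and 70 mm high, along its -y face with rocker, display and dial. Origin on the bench under the platform's centre, x along its long side.
- clamps (a point): Centre of the 3 x 2 grid of clamps (at x = -100, 0, 100 and y = -52, 52 mm from here, shaker frame), at the height of the jar seats. Each clamp: four steel leaves up to 36 mm above the seat; the +y and -y ones are sprung, with a kink that snaps in above a jar's foot bead. A jar comes out when pulled straight up with about 9 to 13 N: free once raised 22 mm, clear of the leaves at 45 mm.
- pot1: Squat specimen pot, 80 mm tall, 0.12 kg: body 48 mm across, foot bead 52 mm across and 8 mm high, grey lid 52 mm across from 62 to 80 mm up (grip the lid). Origin: centre of the underside, z up. Starts upright in a clamp; None from the start if absent.
- pot2: As pot1.
- pot3: As pot1.
- bottle1: Narrow-necked amber bottle, 100 mm tall, 0.16 kg: body 48 mm across up to 52 mm, sloping shoulder to a neck at 65 mm, foot bead 52 mm across and 8 mm high, black cap 34 mm across from 70 to 100 mm up (grip the cap). Origin: centre of the underside, z up. Starts upright in a clamp; None from the start if absent.
- bottle2: As bottle1.
- bottle3: As bottle1.
- tray: Loose steel instrument tray, 0.7 kg, 290 (x) x 150 (y) mm outside, rim 18 mm high, walls and floor 3 mm. Origin: centre of the underside.
- riser: White bench riser, a fixed low shelf: board 330 (x) x 130 (y) mm, its top 90 mm above the bench. Origin on the bench under its centre.
- cream_jar: Bystander: white jar 58 mm across, 68 mm tall, standing near the riser's -x end. Origin: centre of the underside.
- slide_box: Bystander: blue slide box 85 x 210 x 32 mm lying beyond the shaker. Origin: centre of the underside.
- dish: Bystander: glass staining dish with lid, 82 x 102 x 65 mm, on the bench beyond the shaker. Origin: centre of the underside.
There are look-alikes about, which are no part of the job. Leave any pink or purple look-alike of the bottle1 alone.

How it is judged:
By the outcome, as a careful person would: the job done as asked, in the order asked, and still so for the second after the job is handed in, with the robot touching nothing.
Of pot1, pot2, pot3, bottle1, bottle2, bottle3 only 4 to 6 are there at a start; the rules pass over those that are not, and their reading is None.
At some moment in a run one of tray may be knocked a few centimetres aside while the robot is not near it.
Once in a run the grip may slacken for a moment while it holds something.
It also fails if it takes over 210 s, if anything falls off the work surface, if the arm or the gripper's body presses on something with over 40 N, if the wrist force passes 120 N, or if a joint passes its speed limit or range.

### The arm

A 7-joint arm with a two-finger parallel gripper is mounted at the origin on the work surface. World frame = base frame: x ahead of the robot, y to its left, z up, the work surface at z = 0. Lengths are in mm, angles in rad, forces in N, time in s.
With the tool pointing down it reaches from about 400 to 875 mm from the base axis. Payload 6.5 kg.
Tool frame: the origin (TCP) lies at the very end of the fingers, on their centre line; the grasp point (between the pads) lies 19 mm behind it (tcp_to_grasp is the distance from the TCP to the grasp point, in mm); z points along the fingers, y is the direction in which the jaws open and shut (so a half turn about z gives the same grasp; the last joint's range is limited). The gripper opens to 85 mm and grips with 20 to 120 N. Pads are 22 mm wide; open, the fingers measure 114 mm over their backs; the gripper's body (76 mm by 85 mm) begins 54 mm behind the grasp point. The pads swing forward as they close: fully open they stand 13 mm farther back than shut.
Start: joints at [-1.223, 0.536, -0.004, 1.538, 0.003, 1.067, -0.071], TCP at [261.354, 595.134, 231.29] pointing down, gripper open.
Joint ranges: [-2.7, 2.7], [-0.37, 2.16], [-1.27, 1.26], [0.24, 2.4], [-1.31, 4.45], [0.19, 1.91], [-2.76, 2.76]. Speed limits (rad/s): [2.39, 2.39, 3.14, 3.14, 3.14, 3.14, 3.14].

### API

Orientations are given as a rotation vector (axis times angle).
In Python, from rig import get_obs, read_camera, camera_model, sign_off, tcp_to_grasp gives the robot as it stands.
- The arm moves only by the shell command python3 -m handwheel 'ROWS' [FORCE]. ROWS is JSON, a list of rows, each a list of 7 numbers: the closure in counts, from 0 (fully open) to 255 (shut), then the shift along the tool's x, y, z in mm, then the turn, a rotation vector about the tool's x, y, z in units of 6 degrees (1.0 is 6 degrees). In form: [[claw, dx, dy, dz, wx, wy, wz], ...]. A call has 1 to 10 rows; each row shifts and turns the commanded pose from where the row before left it, along the tool's axes as they then stand; what a row does not reach is not made up. A row lasts 1/12 s, in which the tool goes at most 41.7 mm and 7.16 degrees, less where a joint would pass 70% of its speed; a pose out of reach is approached as far as the arm can. A call is refused whole if a number of a shift passes 41.7 or a number of a turn 1, either way. A call with a gripper value outside its range is refused whole. The fingers move at their own pace and stop on an object; FORCE is the grip in N (left out, the last holds). Time passes only in rows, so rows that do not move let the fingers close. It gives the time, the measured TCP pose, the force and the opening at its end, in the units of the state.
- get_obs(): the state, without advancing time (a new reading comes with each control period).
- read_camera(name): name is "scene" or "top" or "wrist"; returns (picture, depth): 420x560x3 uint8, red, green, blue; 420x560 float32, mm along the optical axis (not along the pixel's ray), 0 where there is no reading.
- camera_model(name): a dict with "intrinsics" (3x3 intrinsics, pixels), "R" (3x3) and "t" (3): a world point X has camera coordinates R X + t. Camera axes: x right, y down, z forward; pixel columns grow to the right and rows downward; lengths in mm; the calibration is good to about 2 mm. A picture is of the moment at which its call begins: read the wrist's pose just before it. camera_model takes no time and is no camera call; for the wrist camera it gives the pose at the moment of the call.
- sign_off(): hands the job in, once; it reports no verdict.
The state is a dict: "clock": time; "joint_pos": joint angles; "qd": joint speeds; "joint_efforts": joint torques, N m; "tool_pos": TCP position; "tcp_rot": TCP orientation; "ft_force": force on the tool from outside, world axes, zero at the start; "moment": the same for the moment, N m; "opening": finger opening in mm.
Only numpy, scipy, OpenCV 4.12 (cv2) and the standard library are available. Lean on these libraries where they do the work, as an engineer would, in place of code of your own. Each camera call takes 0.05 s, during which the arm holds its last target.

## Working session

There is one attempt and no reset: what is moved stays moved. The work goes in short steps, Python scripts to look and compute and a shell command to move; the robot and the scene stay as the last step left them, time stands still between calls to the robot, and variables do not carry over. Pictures are saved under pics/ and viewed, and the job is handed in when it is done.

```bash
ls; mkdir -p pics; python3 - <<'E'
from rig import *
import cv2,numpy as np
o=get_obs(); print({k:np.round(v,3) for k,v in o.items()}); print(tcp_to_grasp)
for n in ("scene","top"):
    p,d=read_camera(n); cv2.imwrite(f"pics/{n}0.png",p[:,:,::-1]); np.save(f"pics/{n}0.npy",d)
    m=camera_model(n); print(n,np.round(m["intrinsics"],1).tolist(),np.round(m["R"],3).tolist(),np.round(m["t"],1))
E
```

```text
pics
{'clock': np.float64(0.0), 'joint_pos': array([-1.223,  0.537, -0.004,  1.539,  0.003,  1.067, -0.071]), 'qd': array([ 0.001, -0.001, -0.001, -0.001,  0.001, -0.003, -0.   ]), 'joint_efforts': array([-0.0000e+00, -5.8340e+01,  1.0480e+00, -2.5911e+01,  1.2000e-02,
        9.0000e-03,  0.0000e+00]), 'tool_pos': array([261.131, 594.564, 230.427]), 'tcp_rot': array([-6.450e-01, -3.074e+00,  3.000e-03]), 'ft_force': array([-0.541,  0.103, -0.449]), 'moment': array([-0.017, -0.011,  0.008]), 'opening': np.float64(85.377)}
18.700000000000003
scene [[449.5, 0.0, 288.9], [0.0, 449.5, 216.4], [0.0, 0.0, 1.0]] [[0.578, 0.816, 0.012], [0.554, -0.382, -0.74], [-0.599, 0.434, -0.672]] [-385.8 -228.8 1551.7]
top [[386.6, 0.0, 275.3], [0.0, 386.6, 209.1], [0.0, 0.0, 1.0]] [[0.032, -0.999, 0.001], [-0.98, -0.032, -0.199], [0.199, 0.005, -0.98]] [  36.9  575.7 1108. ]
```

View pics/scene0.png

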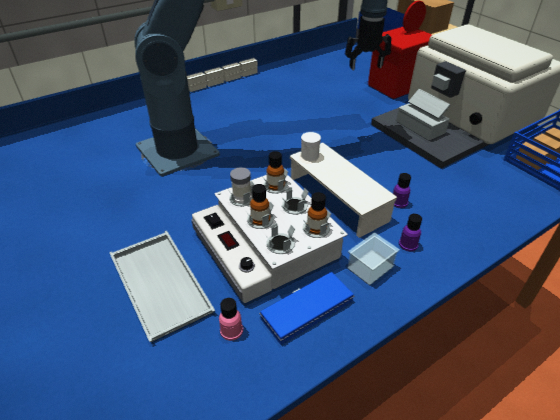

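View pics/top0.png

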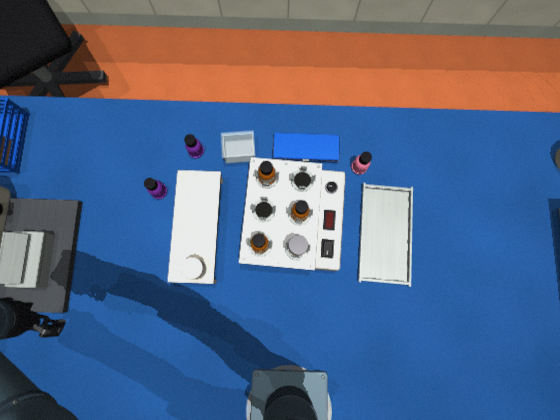

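The scene view shows one grey-lidded pot (240,183) and three amber bottles (275,170), (259,205) and (317,213) in clamps. Two clamps are empty. The pink bottle (230,320) and the purple ones (403,190), (411,232) are look-alikes. I'll measure next.

```bash
cat > h.py <<'E'
from rig import *
import cv2,numpy as np
def pts(n,d,m=None):
    m=m or camera_model(n); K,R,t=m["intrinsics"],m["R"],m["t"]
    K,R,t=map(np.array,(K,R,t))
    v,u=np.mgrid[:d.shape[0],:d.shape[1]]
    c=np.stack([(u-K[0,2])/K[0,0]*d,(v-K[1,2])/K[1,1]*d,d],-1)
    return (c-t)@R
def ray(n,u,v,z,m=None):
    m=m or camera_model(n); K,R,t=[np.array(m[k]) for k in("intrinsics","R","t")]
    c=-R.T@t; dd=R.T@np.linalg.solve(K,[u,v,1.]); return c+dd*(z-c[2])/dd[2]
def proj(n,X,m=None):
    m=m or camera_model(n); K,R,t=[np.array(m[k]) for k in("intrinsics","R","t")]
    q=K@(R@np.array(X,float)+t); return q[:2]/q[2]
E
python3 - <<'E'
from h import *
for n in("top","scene"):
    im=cv2.imread(f"pics/{n}0.png"); d=np.load(f"pics/{n}0.npy"); P=pts(n,d)
    print(n,"table",np.median(P[...,2][(im[...,0]>90)&(im[...,2]<40)&(P[...,0]>200)&(P[...,0]<900)]))
    z=P[...,2]; x=P[...,0]; y=P[...,1]
    reg=(x>350)&(x<900)&(abs(y)<450)&(d>0)
    def rect(name,msk):
        k,l,s,c=cv2.connectedComponentsWithStats(msk.astype(np.uint8))
        for i in range(1,k):
            if s[i,4]>60:
                q=P[l==i]; r=cv2.minAreaRect(q[:,:2].astype(np.float32))
                print(" ",name,s[i,4],"pix",np.round(c[i]),"rect",np.round(r[0]),np.round(r[1]),round(r[2],1),"z",np.round(np.median(q[:,2])))
    rect("z80-112",reg&(z>80)&(z<112))
    rect("z60-78",reg&(z>60)&(z<78))
    rect("z>150",reg&(z>150)&(z<230))
    rect("tray",reg&(z>-10)&(z<25)&(im.min(2)>90))
for n,(a,b,c,d_) in {"top":(150,130,430,300),"scene":(100,120,440,350)}.items():
    im=cv2.imread(f"pics/{n}0.png")[b:d_,a:c]; cv2.imwrite(f"pics/{n}0c.png",cv2.resize(im,None,fx=2.35,fy=2.35,interpolation=3))
E
```

```text
top table 0.19136824155382914
  z80-112 116 pix [190. 140.] rect [770. 321.] [33. 32.] 79.5 z 99.0
  z80-112 120 pix [365. 158.] rect [ 733. -210.] [32. 32.] 7.2 z 99.0
  z80-112 6173 pix [281. 214.] rect [557.  38.] [215. 315.] 86.6 z 103.0
  z80-112 4576 pix [195. 223.] rect [514. 289.] [131. 328.] 89.9 z 90.0
  z80-112 127 pix [150. 184.] rect [631. 429.] [32. 33.] 6.0 z 98.0
  z80-112 80 pix [332. 186.] rect [ 642. -109.] [27. 28.] 87.8 z 88.0
  z80-112 61 pix [328. 245.] rect [ 465. -100.] [29. 23.] 1.0 z 82.0
  z60-78 827 pix [238. 144.] rect [774. 179.] [ 84. 102.] 6.5 z 65.0
  z60-78 2194 pix [330. 221.] rect [ 548. -109.] [ 73. 300.] 86.6 z 70.0
  z>150 266 pix [266. 171.] rect [657.  82.] [41. 47.] 16.8 z 196.0
  z>150 255 pix [301. 210.] rect [551. -14.] [47. 40.] 84.7 z 201.0
  z>150 252 pix [259. 242.] rect [458.  94.] [42. 46.] 26.8 z 203.0
  z>150 307 pix [298. 245.] rect [453.  -8.] [49. 48.] 1.0 z 186.0
  z>150 377 pix [192. 268.] rect [385. 274.] [55. 57.] 2.5 z 158.0
  tray 4916 pix [386. 234.] rect [ 522. -292.] [164. 319.] 86.7 z 3.0
scene table 0.334868820123337
[... 689 characters left out ...]
4.] 86.7 z 70.0
  z60-78 83 pix [412. 230.] rect [778. 315.] [39. 24.] 32.7 z 64.0
  z60-78 1033 pix [373. 251.] rect [776. 179.] [ 84. 106.] 6.4 z 65.0
  z60-78 110 pix [229. 318.] rect [ 742. -213.] [39. 28.] 63.9 z 64.0
  z>150 194 pix [310. 138.] rect [389. 271.] [53. 59.] 53.3 z 158.0
  z>150 353 pix [275. 165.] rect [466.  93.] [44. 42.] 21.1 z 178.0
  z>150 391 pix [240. 178.] rect [458.  -9.] [49. 51.] 54.8 z 184.0
  z>150 425 pix [259. 199.] rect [561. -16.] [44. 41.] 55.6 z 180.0
  z>150 440 pix [317. 207.] rect [665.  81.] [46. 42.] 53.3 z 180.0
  tray 6007 pix [161. 286.] rect [ 511. -284.] [162. 328.] 86.7 z 4.0
  tray 216 pix [369. 273.] rect [802. 163.] [116.  55.] 59.1 z 15.0
```

View pics/top0c.png

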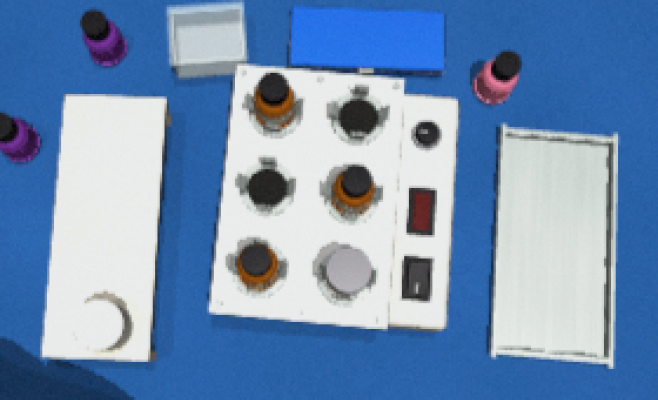

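View pics/scene0c.png

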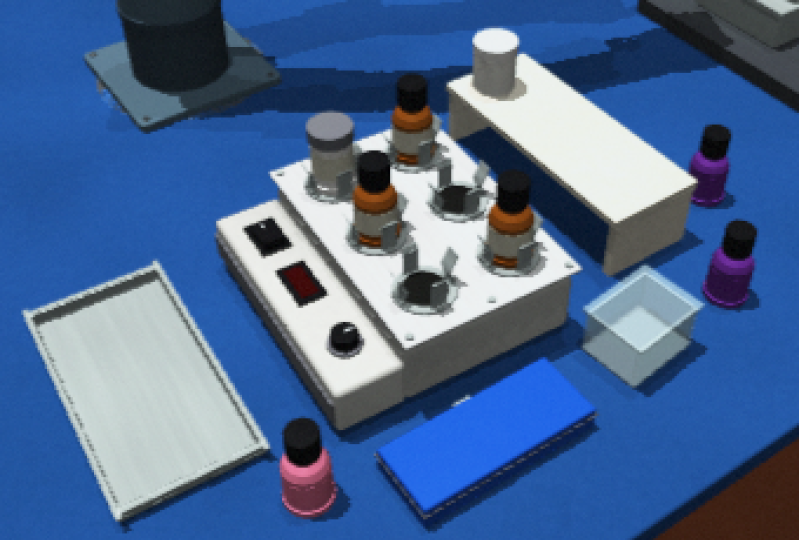

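```bash
python3 - <<'E'
from h import *
for n in("top","scene"):
    im=cv2.imread(f"pics/{n}0.png"); P=pts(n,np.load(f"pics/{n}0.npy"))
    x,y,z=P[...,0],P[...,1],P[...,2]
    for nm,cx,cy in(("BL_far",661,84),("BL_near",461,96),("B_mid",555,-14),("pot",455,-8)):
        m=(np.hypot(x-cx,y-cy)<35)&(z>165)
        zt=np.percentile(z[m],95); t=m&(z>zt-5)
        c,r=cv2.minEnclosingCircle(P[t][:,:2].astype(np.float32)); print(n,nm,"ztop",zt.round(1),np.round(c,1),round(r,1),t.sum(), P[t][:,:2].mean(0).round(1))
    # rocker: dark pixels
    m=(im.max(2)<70)&(x>420)&(x<500)&(y>-135)&(y<-65)&(z>60)
    q=P[m]; r=cv2.minAreaRect(q[:,:2].astype(np.float32)); print("rocker",m.sum(),np.round(r[0],1),np.round(r[1],1),r[2])
    e=np.array([.998,-.059]); s=(q[:,:2]-r[0])@e
    for a in range(-24,25,6):
        k=(s>=a)&(s<a+6); 
        if k.any(): print(a,k.sum(),np.median(q[k,2]).round(1),end="; ")
    print()
E
```

```text
top BL_far ztop 207.9 [660.2  83.8] 17.2 118 [659.8  83.6]
top BL_near ztop 208.1 [460.4  95.7] 16.9 124 [460.9  95.8]
top B_mid ztop 208.4 [554.1 -13.9] 17.0 117 [553.9 -14. ]
top pot ztop 188.7 [454.5  -7.9] 25.8 265 [453.9  -7.5]
rocker 119 [460.2 -98.2] [32.7 50. ] 85.91521453857422
-24 24 75.4; -18 16 76.3; -12 14 74.9; -6 10 74.9; 0 10 80.4; 6 8 75.8; 12 9 78.8; 18 18 75.2; 24 6 73.8; 
scene BL_far ztop 207.5 [662.1  83.1] 17.7 119 [663.1  82.8]
scene BL_near ztop 207.4 [462.1  94.8] 20.4 82 [464.2  94.6]
scene B_mid ztop 207.4 [556.1 -14.7] 17.8 112 [557.7 -14.9]
scene pot ztop 188.0 [456.3  -7.9] 27.3 206 [458.6  -8.8]
rocker 172 [461.2 -98.1] [34.6 55.7] 87.20785522460938
-24 12 74.7; -18 16 76.5; -12 15 78.7; -6 13 79.3; 0 17 81.1; 6 17 82.2; 12 23 80.7; 18 44 76.8; 24 13 73.6;
```

```bash
cat >> h.py <<'E'
from scipy.spatial.transform import Rotation as Ro
import sys
def to(X,n=None):
    "tool-axis shift from measured pose to X"
    o=get_obs(); R=Ro.from_rotvec(o["tcp_rot"]).as_matrix(); d=R.T@(np.array(X)-o["tool_pos"])
    k=int(np.ceil(np.linalg.norm(d)/30)); y=R[:,1]; print("t",o["clock"],"pos",o["tool_pos"].round(1),"f",o["ft_force"].round(1),"open",round(float(o["opening"]),1),"shift",d.round(1),"rows@30",k,"each",(d/max(k,1)).round(2),"yaw(y)",np.degrees(np.arctan2(y[1],y[0])).round(2),"tilt",R[:,2].round(3))
if __name__=="__main__": to(eval(sys.argv[1]))
E
python3 -m handwheel '[[255,0,0,-10,0,0,-0.85],[255,0,0,-10,0,0,-0.85],[255,0,0,-10,0,0,-0.85],[255,0,0,-10,0,0,-0.85],[255,0,0,0,0,0,0],[255,0,0,0,0,0,0]]' 40; python3 h.py '[500,250,270]'
```

```text
clock: 0.6
tool_pos: [261.5, 595.1, 271.2]
tcp_rot: [-0.095, -3.14, -0.001]
ft_force: [-0.1, -0.2, -0.7]
opening: 12.4
t 0.6 pos [261.5 595.1 271.2] f [-0.1 -0.2 -0.7] open 12.4 shift [-259.  -330.1    1.1] rows@30 14 each [-18.5  -23.58   0.08] yaw(y) 86.53 tilt [-0.  0. -1.]
```

```bash
python3 -m handwheel '[[255,-26,-33,0,0,0,0],[255,-26,-33,0,0,0,0],[255,-26,-33,0,0,0,0],[255,-26,-33,0,0,0,0],[255,-26,-33,0,0,0,0],[255,-26,-33,0,0,0,0],[255,-26,-33,0,0,0,0],[255,-26,-33,0,0,0,0],[255,-26,-33,0,0,0,0],[255,-26,-33,0,0,0,0]]'; python3 h.py '[482,-99.5,270]'
```

```text
clock: 1.43
tool_pos: [500.2, 251.3, 270.4]
tcp_rot: [-0.095, -3.139, 0.001]
ft_force: [0.5, -0.1, -0.1]
opening: 0.2
t 1.4333 pos [500.2 251.3 270.4] f [ 0.5 -0.1 -0.1] open 0.2 shift [  -3.1 -351.3    0.7] rows@30 12 each [ -0.26 -29.28   0.06] yaw(y) 86.52 tilt [-0.001 -0.001 -1.   ]
```

```bash
python3 -m handwheel '[[255,0,-35,0,0,0,0],[255,0,-35,0,0,0,0],[255,0,-35,0,0,0,0],[255,0,-35,0,0,0,0],[255,0,-35,0,0,0,0],[255,0,-35,0,0,0,0],[255,0,-35,0,0,0,0],[255,0,-35,0,0,0,0],[255,0,-35,0,0,0,0],[255,0,-35,0,0,0,0]]'; python3 h.py '[482,-99.5,100]'
```

```text
clock: 2.27
tool_pos: [478.7, -97.5, 270.5]
tcp_rot: [-0.095, -3.139, -0.0]
ft_force: [0.8, -0.3, 0.0]
opening: -0.1
t 2.2667 pos [478.7 -97.5 270.5] f [ 0.8 -0.3  0. ] open -0.1 shift [ -3.6  -1.8 170.5] rows@30 6 each [-0.6  -0.3  28.42] yaw(y) 86.52 tilt [-0.001  0.    -1.   ]
```

```bash
python3 -m handwheel '[[255,-3.6,-1.8,20,0,0,0],[255,0,0,28,0,0,0],[255,0,0,28,0,0,0],[255,0,0,28,0,0,0],[255,0,0,28,0,0,0],[255,0,0,20,0,0,0],[255,0,0,0,0,0,0]]'; python3 h.py '[482,-99.5,90]'; python3 - <<'E'
from h import *
for n in("wrist","scene"):
    p,d=read_camera(n); p=p if n=="wrist" else cv2.resize(p[150:290,150:350],None,fx=3,fy=3)
    cv2.imwrite(f"pics/{n}1.png",p[:,:,::-1])
E
```

```text
clock: 2.85
tool_pos: [479.5, -97.4, 115.2]
tcp_rot: [-0.094, -3.132, -0.0]
ft_force: [-1.8, 0.3, 0.2]
opening: -0.4
t 2.85 pos [479.5 -97.4 115.2] f [-1.8  0.3  0.2] open -0.4 shift [-2.8 -1.9 25.2] rows@30 1 each [-2.84 -1.95 25.16] yaw(y) 86.55 tilt [-0.008  0.    -1.   ]
```

View pics/wrist1.png

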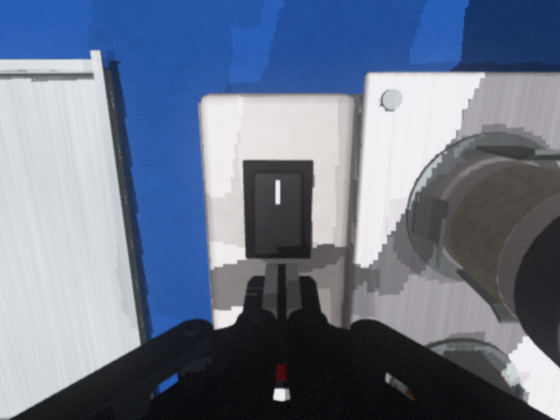

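View pics/scene1.png

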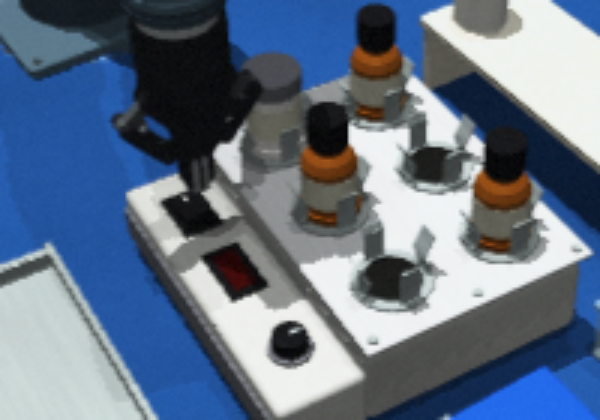

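The wrist view shows the rocker in its bezel (columns 243–313, rows 160–258), with the closed fingertips just beyond its raised end at about (281,275). I'll work out the rocker's centre from this view.

```bash
python3 - <<'E'
from h import *
for u,v,z in((278,160,72),(278,258,72),(279,212,79),(254,172,75),(303,250,84)): print(u,v,ray("wrist",u,v,z).round(1))
o=get_obs(); print(o["tool_pos"], proj("wrist",o["tool_pos"]))
E
```

```text
278 160 [437. -97.  72.]
278 258 [ 492.7 -100.5   72. ]
279 212 [463.2 -98.   79. ]
254 172 [ 442.  -109.7   75. ]
303 250 [483.4 -86.6  84. ]
[482.44450667 -97.97366946 118.85683485] [281.229435   281.37684846]
```

```bash
python3 -m handwheel '[[255,0,0.7,18,0,0,0],[255,0,0,10,0,0,0],[255,0,0,4,0,0,0],[255,0,0,3,0,0,0],[255,0,0,3,0,0,0],[255,0,0,2,0,0,0],[255,0,0,1,0,0,0],[255,0,0,0,0,0,0]]'; python3 h.py '[482,-99.5,77]'
```

```text
clock: 3.62
tool_pos: [484.7, -97.4, 79.0]
tcp_rot: [0.091, 3.138, -0.0]
ft_force: [3.2, -0.4, 2.9]
opening: 0.2
t 3.6167 pos [484.7 -97.4  79. ] f [ 3.2 -0.4  2.9] open 0.2 shift [ 2.5 -2.3  1.9] rows@30 1 each [ 2.54 -2.3   1.95] yaw(y) 86.69 tilt [ 0.003 -0.    -1.   ]
```

```bash
python3 -m handwheel '[[255,1,0,1.5,0,0,0],[255,0,0,1.5,0,0,0],[255,0,0,0,0,0,0]]'; python3 -m handwheel '[[255,0,0,1,0,0,0],[255,0,0,1,0,0,0],[255,0,0,0,0,0,0]]'
```

```text
clock: 3.87
tool_pos: [484.0, -97.4, 76.5]
tcp_rot: [0.091, 3.137, -0.0]
ft_force: [2.1, 1.0, 12.4]
opening: -0.2
clock: 4.12
tool_pos: [484.1, -97.4, 76.0]
tcp_rot: [0.091, 3.137, 0.001]
ft_force: [-2.6, 1.6, 33.6]
opening: 0.2
```

```bash
python3 -m handwheel '[[255,0,0,-20,0,0,0],[255,0,0,-30,0,0,0],[255,0,0,-30,0,0,0],[255,0,0,0,0,0,0]]'; python3 - <<'E'
from h import *
p,d=read_camera("wrist"); np.save("pics/w2.npy",d); cv2.imwrite("pics/w2.png",p[:,:,::-1])
P=pts("wrist",d); q=P[140:380,240:330]; m=(np.abs(q[...,1]+98.5)<5)
for x in range(436,496,4):
    k=m&(abs(q[...,0]-x)<2)&(q[...,2]<100); print(x,k.sum(),np.median(q[k][:,2]).round(1) if k.any() else None)
p,d=read_camera("scene"); cv2.imwrite("pics/s2.png",cv2.resize(p[170:290,170:320],None,fx=4,fy=4)[:,:,::-1])
E
```

```text
clock: 4.45
tool_pos: [483.8, -97.8, 157.2]
tcp_rot: [0.092, 3.135, -0.0]
ft_force: [0.6, -0.3, -0.7]
opening: -0.5
436 143 71.7
440 123 82.2
444 107 81.9
448 104 81.2
452 99 80.3
456 103 79.5
460 94 78.4
464 96 77.7
468 91 77.0
472 93 76.2
476 82 75.4
480 66 74.4
484 87 71.3
488 63 68.7
492 83 68.6
```

View pics/w2.png

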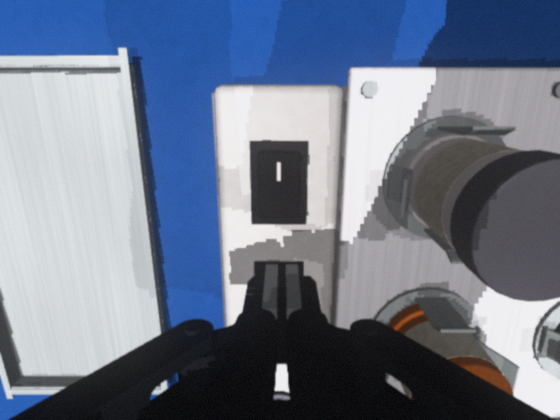

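View pics/s2.png

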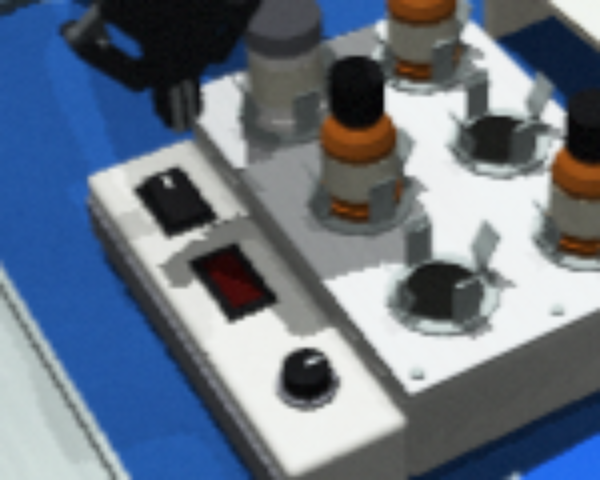

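The rocker's top now slopes down toward +x (82 mm to 74 mm, about −0.2 rad), so it is fully off. Next is the pot.

```bash
python3 -m handwheel '[[0,0,0,-40,0,0,0],[0,0,0,-40,0,0,0],[0,11.5,46,0,0,0,0],[0,11.5,41,0,0,0,0],[0,0,0,0,0,0,0],[0,0,0,0,0,0,0]]' ; python3 h.py '[455.3,-8,156]'
```

```text
t 4.55 pos [481.7 -97.1 153.6] f [-0.1  0.4  0.6] open -0.1 shift [31.5 87.4 -2.4] rows@30 4 each [ 7.86 21.86 -0.6 ] yaw(y) 86.69 tilt [-0.  0. -1.]out of range; nothing moved
```

```bash
python3 -m handwheel '[[0,0,0,-40,0,0,0],[0,0,0,-40,0,0,0],[0,8,28,0,0,0,0],[0,11.5,30,0,0,0,0],[0,11.5,29,0,0,0,0],[0,0,0,0,0,0,0],[0,0,0,0,0,0,0]]' ; python3 h.py '[455.3,-8,156]'
```

```text
clock: 5.13
tool_pos: [454.4, -7.0, 231.7]
tcp_rot: [-0.085, -3.136, 0.0]
ft_force: [0.2, -0.4, -0.5]
opening: 83.5
t 5.1333 pos [454.4  -7.  231.7] f [ 0.2 -0.4 -0.5] open 83.5 shift [-1.2 -0.9 75.7] rows@30 3 each [-0.41 -0.3  25.22] yaw(y) 86.91 tilt [-0.004 -0.    -1.   ]
```

```bash
python3 -m handwheel '[[0,-1,-1,20,0,0,0],[0,0,0,20,0,0,0],[0,0,0,20,0,0,0],[0,0,0,15,0,0,0],[0,0,0,0,0,0,0]]' ; python3 -m handwheel '[[160,0,0,0,0,0,0],[160,0,0,0,0,0,0],[160,0,0,0,0,0,0],[160,0,0,0,0,0,0],[160,0,0,0,0,0,0],[160,0,0,0,0,0,0]]' 60; python3 h.py '[455.3,-8,156]'
```

```text
clock: 5.55
tool_pos: [454.3, -11.0, 154.8]
tcp_rot: [-0.093, -3.133, 0.003]
ft_force: [-0.0, 0.3, 0.6]
opening: 85.5
clock: 6.05
tool_pos: [458.2, -9.7, 159.4]
tcp_rot: [0.091, 3.138, 0.0]
ft_force: [-1.0, -0.3, 6.4]
opening: 50.4
t 6.05 pos [458.2  -9.7 159.4] f [-1.  -0.3  6.4] open 50.4 shift [3.  1.5 3.4] rows@30 1 each [3.03 1.48 3.41] yaw(y) 86.69 tilt [ 0.002  0.    -1.   ]
```

```bash
python3 -m handwheel '[[160,0,0,-4,0,0,0],[160,0,0,-5,0,0,0],[160,0,0,-5,0,0,0],[160,0,0,-5,0,0,0],[160,0,0,-5,0,0,0],[160,0,0,-5,0,0,0],[160,0,0,-8,0,0,0],[160,0,0,-8,0,0,0],[160,0,0,-10,0,0,0],[160,0,0,0,0,0,0]]' 80; python3 h.py '[520,-290,280]';python3 - <<'E'
from h import *
p,d=read_camera("scene"); cv2.imwrite("pics/s3.png",cv2.resize(p[100:300,140:400],None,fx=3,fy=3)[:,:,::-1])
E
```

```text
clock: 6.88
tool_pos: [458.6, -9.6, 215.5]
tcp_rot: [0.091, 3.137, 0.001]
ft_force: [0.5, -0.3, -0.6]
opening: 49.5
t 6.8833 pos [458.6  -9.6 215.5] f [ 0.5 -0.3 -0.6] open 49.5 shift [ -77.7 -276.4  -64.4] rows@30 10 each [ -7.77 -27.64  -6.44] yaw(y) 86.68 tilt [ 0.004  0.    -1.   ]
```

View pics/s3.png

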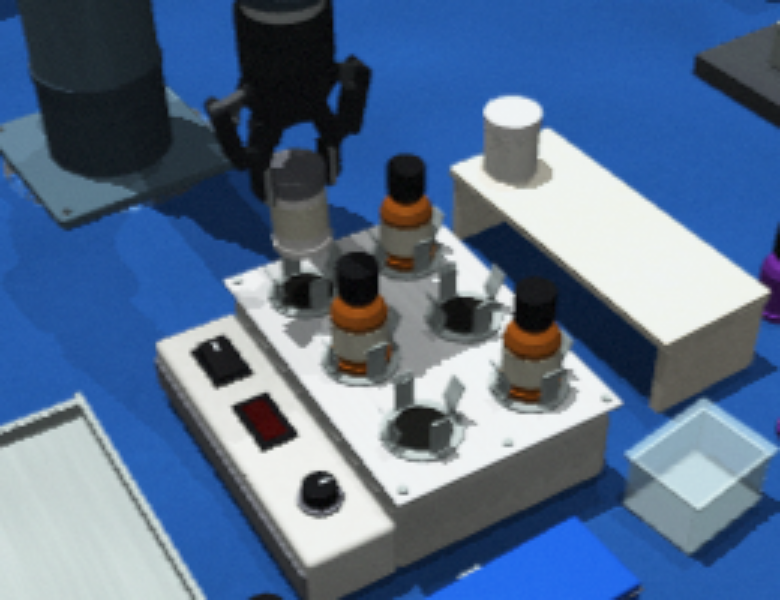

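The pot is free of its clamp. I'll move it over the tray.

```bash
python3 -m handwheel '[[160,0,-10,-20,0,0,0],[160,-4,-28,-5,0,0,0],[160,-8,-30,0,0,0,0],[160,-10,-30,0,0,0,0],[160,-10,-30,0,0,0,0],[160,-10,-30,0,0,0,0],[160,-10,-30,0,0,0,0],[160,-10,-30,0,0,0,0],[160,-10,-30,0,0,0,0],[160,-5,-28,0,0,0,0]]' ; python3 - <<'E'
from h import *
for n in ("top","scene"):
    p,d=read_camera(n); im=p[:,:,::-1].copy(); cv2.imwrite(f"pics/{n}4.png",im); P=pts(n,d); x,y,z=P[...,0],P[...,1],P[...,2]
    m=(x>300)&(x<750)&(y<-170)&(y>-430)&(z>-4)&(z<24)&((im[...,2].astype(int)>im[...,0]-25)|(z>12))
    q=P[m]; r=cv2.minAreaRect(q[:,:2].astype(np.float32)); print(n,m.sum(),np.round(r,1) if 0 else r, np.median(q,0))
    m2=m&(z>12); r=cv2.minAreaRect(P[m2][:,:2].astype(np.float32)); print("rim",m2.sum(),r)
    for ax in (0,1): print(np.percentile(P[m2][:,ax],[1,5,95,99]).round())
E
python3 h.py '[518,-290,60]'
```

```text
clock: 7.77
tool_pos: [518.8, -291.1, 237.8]
tcp_rot: [-0.09, -3.14, 0.0]
ft_force: [0.1, 0.3, -1.4]
opening: 49.7
top 4566 ((553.6790771484375, -272.8252258300781), (192.83522033691406, 380.185546875), 87.54327392578125) [ 502.50600122 -284.22769486    3.59116344]
rim 679 ((549.7869262695312, -273.994140625), (190.1658935546875, 372.50872802734375), 87.54327392578125)
[365. 369. 668. 716.]
[-372. -368. -206. -197.]
scene 6406 ((555.7527465820312, -266.48785400390625), (205.38885498046875, 384.1466369628906), 87.23239135742188) [ 531.83985878 -289.50571971    3.76949895]
rim 989 ((554.7811279296875, -287.1994934082031), (395.62493896484375, 182.2062225341797), 1.9059228897094727)
[366. 371. 670. 743.]
[-372. -369. -209. -204.]
t 7.8667 pos [ 517.  -295.4  237.9] f [-0.2 -0.1 -0.5] open 49.6 shift [ -0.7   6.2 177.9] rows@30 6 each [-0.12  1.03 29.65] yaw(y) 86.32 tilt [-0.001 -0.004 -1.   ]
```

View pics/top4.png

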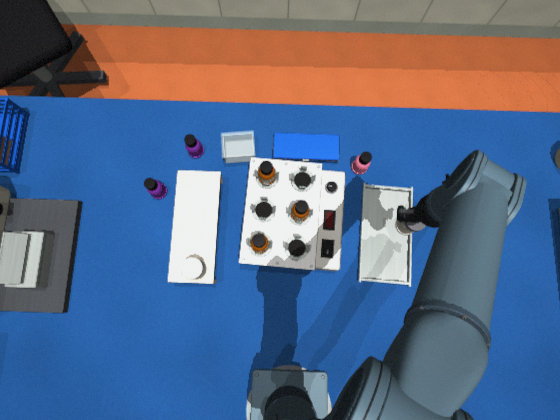

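View pics/scene4.png

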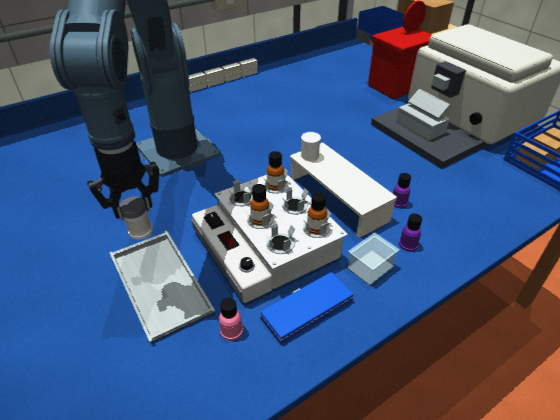

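The tray is unmoved, centred near (518,−288), and the pot hangs over its middle. I'll lower it.

```bash
python3 -m handwheel '[[160,0,2,30,0,0,0],[160,0,0,30,0,0,0],[160,0,0,30,0,0,0],[160,0,0,30,0,0,0],[160,0,0,25,0,0,0],[160,0,0,15,0,0,0],[160,0,0,8,0,0,0],[160,0,0,4,0,0,0],[160,0,0,0,0,0,0]]' ; python3 h.py '[518,-290,54]'
```

```text
clock: 8.62
tool_pos: [518.2, -287.2, 66.0]
tcp_rot: [-0.09, -3.14, -0.001]
ft_force: [0.1, 0.2, -1.9]
opening: 50.0
t 8.6167 pos [ 518.2 -287.2   66. ] f [ 0.1  0.2 -1.9] open 50.0 shift [ 0.  -2.8 12. ] rows@30 1 each [ 0.03 -2.85 11.95] yaw(y) 86.71 tilt [-0.001  0.    -1.   ]
```

```bash
python3 -m handwheel '[[160,0,0,4,0,0,0],[160,0,0,3,0,0,0],[160,0,0,0,0,0,0]]'; python3 -m handwheel '[[160,0,0,2,0,0,0],[160,0,0,0,0,0,0]]' ; python3 -m handwheel '[[160,0,0,2,0,0,0],[160,0,0,0,0,0,0]]'
```

```text
clock: 8.87
tool_pos: [518.6, -287.6, 59.6]
tcp_rot: [0.091, 3.14, -0.0]
ft_force: [-0.9, 0.2, -0.6]
opening: 50.0
clock: 9.03
tool_pos: [518.4, -287.6, 57.4]
tcp_rot: [0.091, 3.14, -0.0]
ft_force: [-0.4, -0.5, -0.4]
opening: 49.9
clock: 9.2
tool_pos: [519.2, -287.7, 56.6]
tcp_rot: [0.09, 3.139, -0.0]
ft_force: [-1.8, 2.1, 9.5]
opening: 49.8
```

Contact at 9.5 N. I'll release and go up.

```bash
python3 -m handwheel '[[120,0,0,0,0,0,0],[60,0,0,0,0,0,0],[0,0,0,0,0,0,0],[0,0,0,0,0,0,0],[0,0,0,0,0,0,0],[0,0,0,-15,0,0,0],[0,0,0,-30,0,0,0],[0,0,0,-35,0,0,0],[0,0,0,-40,0,0,0],[0,0,0,-40,0,0,0]]'; python3 h.py '[555,-14.3,260]'; python3 - <<'E'
from h import *
p,d=read_camera("scene"); cv2.imwrite("pics/s5.png",cv2.resize(p[180:360,80:340],None,fx=3,fy=3)[:,:,::-1])
E
```

```text
clock: 10.03
tool_pos: [517.7, -287.3, 216.5]
tcp_rot: [-0.091, -3.139, -0.0]
ft_force: [1.4, -0.1, -0.7]
opening: 85.3
t 10.0333 pos [ 517.7 -287.3  216.5] f [ 1.4 -0.1 -0.7] open 85.3 shift [-21.4 274.7 -43.4] rows@30 10 each [-2.14 27.47 -4.34] yaw(y) 86.68 tilt [-0.001  0.    -1.   ]
```

View pics/s5.png

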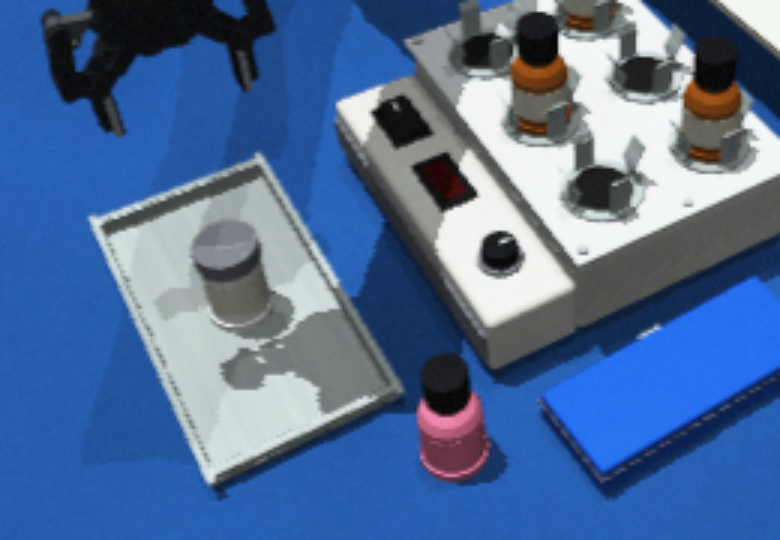

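The pot stands upright on the tray floor. Next is the middle bottle.

```bash
python3 -m handwheel '[[0,-2.1,27.5,-4.5,0,0,0],[0,-2.1,27.5,-4.5,0,0,0],[0,-2.1,27.5,-4.5,0,0,0],[0,-2.1,27.5,-4.5,0,0,0],[0,-2.1,27.5,-4.5,0,0,0],[0,-2.1,27.5,-4.5,0,0,0],[0,-2.1,27.5,-4.5,0,0,0],[0,-2.1,27.5,-4.5,0,0,0],[0,-2.1,27.5,-4.5,0,0,0],[0,-2.1,27.5,-4.5,0,0,0]]'; python3 -m handwheel '[[0,0,0,0,0,0,0],[0,0,0,0,0,0,0]]'; python3 h.py '[555,-14.3,172]'
```

```text
clock: 10.92
tool_pos: [555.1, -12.9, 260.3]
tcp_rot: [-0.091, -3.14, 0.0]
ft_force: [1.0, 0.6, -1.4]
opening: 85.4
clock: 11.08
tool_pos: [555.4, -12.2, 260.1]
tcp_rot: [0.085, 3.14, 0.001]
ft_force: [-0.2, -0.5, 0.5]
opening: 85.1
t 11.0833 pos [555.4 -12.2 260.1] f [-0.2 -0.5  0.5] open 85.1 shift [ 0.3 -2.1 88.1] rows@30 3 each [ 0.1  -0.71 29.38] yaw(y) 86.91 tilt [ 0.     0.001 -1.   ]
```

```bash
python3 -m handwheel '[[0,0,-2,20,0,0,0],[0,0,0,20,0,0,0],[0,0,0,20,0,0,0],[0,0,0,15,0,0,0],[0,0,0,13,0,0,0],[0,0,0,0,0,0,0]]' ; python3 h.py '[555,-14.3,172]'; python3 -m handwheel '[[200,0,0,0,0,0,0],[200,0,0,0,0,0,0],[200,0,0,0,0,0,0],[200,0,0,0,0,0,0],[200,0,0,0,0,0,0],[200,0,0,0,0,0,0],[200,0,0,0,0,0,0]]' 80; python3 h.py '[555,-14.3,172]'
```

```text
clock: 11.58
tool_pos: [552.8, -17.9, 169.5]
tcp_rot: [-0.094, -3.135, 0.002]
ft_force: [-0.4, -0.3, 0.1]
opening: 85.4
t 11.5833 pos [552.8 -17.9 169.5] f [-0.4 -0.3  0.1] open 85.4 shift [-2.   3.7 -2.5] rows@30 1 each [-1.99  3.68 -2.51] yaw(y) 86.58 tilt [-0.005 -0.001 -1.   ]
clock: 12.17
tool_pos: [555.9, -15.6, 173.3]
tcp_rot: [0.09, 3.138, 0.001]
ft_force: [-0.7, 2.4, 7.0]
opening: 32.1
t 12.1667 pos [555.9 -15.6 173.3] f [-0.7  2.4  7. ] open 32.1 shift [1.  1.2 1.3] rows@30 1 each [0.96 1.23 1.32] yaw(y) 86.73 tilt [ 0.002  0.001 -1.   ]
```

```bash
python3 -m handwheel '[[200,0,0,-4,0,0,0],[200,0,0,-5,0,0,0],[200,0,0,-5,0,0,0],[200,0,0,-5,0,0,0],[200,0,0,-5,0,0,0],[200,0,0,-10,0,0,0],[200,0,0,-20,0,0,0],[200,0,0,-30,0,0,0],[200,0,0,-30,0,0,0],[200,0,0,-5,0,0,0]]'; python3 h.py '[640,289,290]'; python3 - <<'E'
from h import *
p,d=read_camera("scene"); cv2.imwrite("pics/s6.png",cv2.resize(p[60:300,140:430],None,fx=2.5,fy=2.5)[:,:,::-1])
E
```

```text
clock: 13.0
tool_pos: [557.9, -17.2, 297.6]
tcp_rot: [0.092, 3.131, 0.0]
ft_force: [1.2, -0.4, -1.6]
opening: 32.3
t 13.0 pos [557.9 -17.2 297.6] f [ 1.2 -0.4 -1.6] open 32.3 shift [-63.9 310.5   8.3] rows@30 11 each [-5.81 28.22  0.76] yaw(y) 86.63 tilt [ 0.009 -0.    -1.   ]
```

View pics/s6.png

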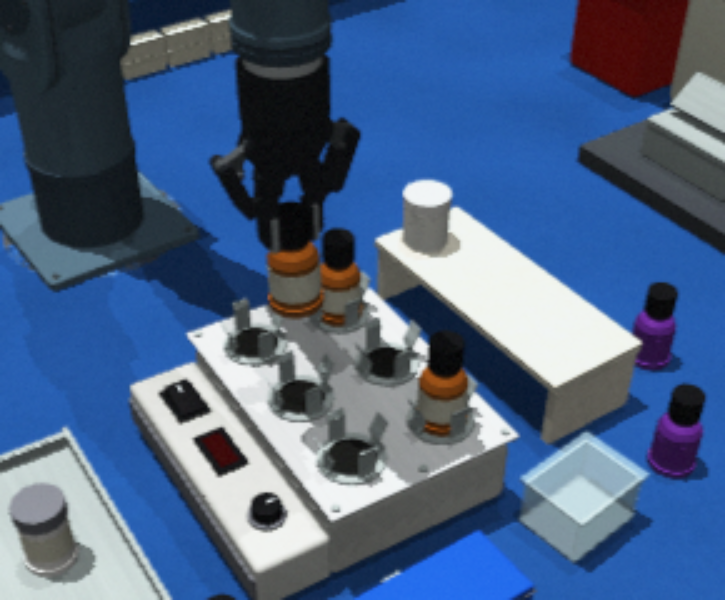

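The bottle is out and held. I'll carry it to the far end of the riser.

```bash
python3 -m handwheel '[[200,0,20,0,0,0,0],[200,-3,32,0,0,0,0],[200,-3,33,0,0,0,0],[200,-6,33,0,0,0,0],[200,-8,33,0,0,0,0],[200,-10,33,0,0,0,0],[200,-10,33,0,0,0,0],[200,-10,33,0,0,0,0],[200,-10,33,0,0,0,0],[200,-4,25,0,0,0,0]]'; python3 -m handwheel '[[200,0,0,0,0,0,0],[200,0,0,0,0,0,0]]'; python3 h.py '[640,289,156]'
```

```text
clock: 13.88
tool_pos: [636.8, 290.2, 289.8]
tcp_rot: [-0.088, -3.139, 0.0]
ft_force: [0.5, 0.5, -2.2]
opening: 31.7
clock: 14.05
tool_pos: [635.7, 289.1, 289.5]
tcp_rot: [-0.086, -3.138, 0.002]
ft_force: [0.2, -0.1, -2.0]
opening: 32.3
t 14.05 pos [635.7 289.1 289.5] f [ 0.2 -0.1 -2. ] open 32.3 shift [ -4.6   0.2 133.5] rows@30 5 each [-0.92  0.05 26.7 ] yaw(y) 86.86 tilt [-0.002 -0.001 -1.   ]
```

```bash
python3 -m handwheel '[[200,-1,0,25,0,0,0],[200,0,0,28,0,0,0],[200,0,0,28,0,0,0],[200,0,0,20,0,0,0],[200,0,0,12,0,0,0],[200,0,0,6,0,0,0],[200,0,0,4,0,0,0],[200,0,0,0,0,0,0]]'; python3 -m handwheel '[[200,0,0,3,0,0,0],[200,0,0,0,0,0,0]]';python3 -m handwheel '[[200,0,0,2,0,0,0],[200,0,0,0,0,0,0]]'
```

```text
clock: 14.72
tool_pos: [638.0, 287.0, 168.5]
tcp_rot: [0.092, 3.14, -0.0]
ft_force: [-0.8, -0.5, -1.7]
opening: 32.7
clock: 14.88
tool_pos: [638.3, 287.7, 166.2]
tcp_rot: [0.091, 3.139, 0.001]
ft_force: [-1.5, -1.1, -1.9]
opening: 32.3
clock: 15.05
tool_pos: [637.8, 287.6, 163.6]
tcp_rot: [0.091, 3.14, 0.0]
ft_force: [-0.6, 0.1, -1.7]
opening: 32.3
```

```bash
python3 -m handwheel '[[200,0,0,3,0,0,0],[200,0,0,0,0,0,0]]';python3 -m handwheel '[[200,0,0,2,0,0,0],[200,0,0,0,0,0,0]]';python3 -m handwheel '[[200,0,0,1.5,0,0,0],[200,0,0,0,0,0,0]]'
```

```text
clock: 15.22
tool_pos: [637.5, 287.5, 159.9]
tcp_rot: [-0.09, -3.14, 0.0]
ft_force: [-1.0, -1.4, -2.3]
opening: 32.1
clock: 15.38
tool_pos: [637.5, 287.5, 157.9]
tcp_rot: [-0.091, -3.14, 0.0]
ft_force: [-0.7, 0.5, -1.8]
opening: 32.2
clock: 15.55
tool_pos: [638.0, 287.6, 157.4]
tcp_rot: [0.091, 3.14, 0.001]
ft_force: [-1.5, 0.5, 2.6]
opening: 32.1
```

Contact felt at 157.4, so I'll release.

```bash
python3 -m handwheel '[[200,0,0,1,0,0,0],[150,0,0,0,0,0,0],[80,0,0,0,0,0,0],[0,0,0,0,0,0,0],[0,0,0,0,0,0,0],[0,0,0,0,0,0,0],[0,0,0,-15,0,0,0],[0,0,0,-30,0,0,0],[0,0,0,-35,0,0,0],[0,0,0,-20,0,0,0]]'; python3 h.py '[661,83.5,260]'; python3 - <<'E'
from h import *
p,d=read_camera("scene"); cv2.imwrite("pics/s7.png",cv2.resize(p[60:300,190:480],None,fx=2.5,fy=2.5)[:,:,::-1])
E
```

```text
clock: 16.38
tool_pos: [638.9, 287.9, 259.5]
tcp_rot: [0.091, 3.137, 0.003]
ft_force: [0.5, 0.6, 0.7]
opening: 85.6
t 16.3833 pos [638.9 287.9 259.5] f [0.5 0.6 0.7] open 85.6 shift [ -33.9 -202.7   -0.8] rows@30 7 each [ -4.84 -28.96  -0.11] yaw(y) 86.68 tilt [ 0.004  0.002 -1.   ]
```

View pics/s7.png

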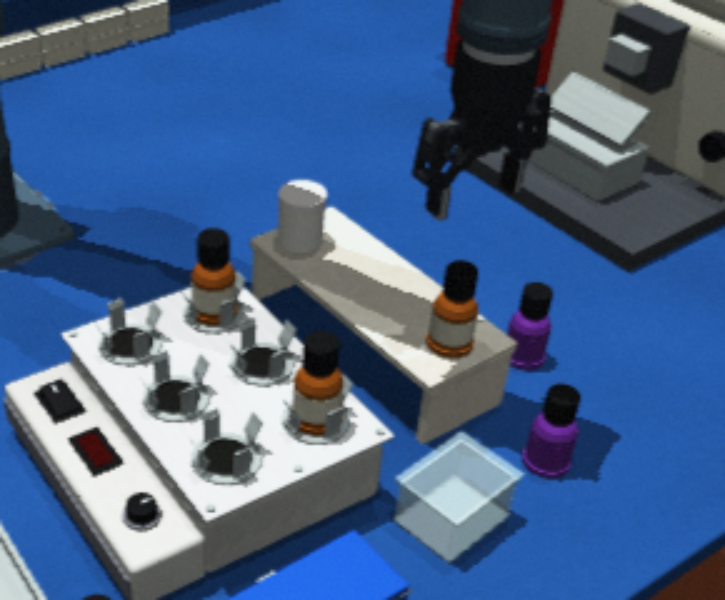

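The bottle stands upright on the riser. Next is the far-left bottle.

```bash
python3 -m handwheel '[[0,-3.5,-25,0,0,0,0],[0,-5,-30,0,0,0,0],[0,-5,-30,0,0,0,0],[0,-5,-30,0,0,0,0],[0,-5,-30,0,0,0,0],[0,-5,-30,0,0,0,0],[0,-5,-27,0,0,0,0],[0,0,0,0,0,0,0],[0,0,0,0,0,0,0],[0,0,0,0,0,0,0]]'; python3 h.py '[661,83.5,172]'
```

```text
clock: 17.27
tool_pos: [659.3, 84.8, 255.5]
tcp_rot: [-0.09, -3.14, -0.001]
ft_force: [0.0, 1.3, 0.6]
opening: 85.9
t 17.2667 pos [659.3  84.8 255.5] f [0.  1.3 0.6] open 85.9 shift [-1.8 -1.3 83.5] rows@30 3 each [-0.6  -0.43 27.83] yaw(y) 86.72 tilt [-0.     0.001 -1.   ]
```

```bash
python3 -m handwheel '[[0,-1.5,-1,20,0,0,0],[0,0,0,20,0,0,0],[0,0,0,20,0,0,0],[0,0,0,15,0,0,0],[0,0,0,8,0,0,0],[0,0,0,0,0,0,0]]' ; python3 -m handwheel '[[200,0,0,0,0,0,0],[200,0,0,0,0,0,0],[200,0,0,0,0,0,0],[200,0,0,0,0,0,0],[200,0,0,0,0,0,0],[200,0,0,0,0,0,0],[200,0,0,0,0,0,0]]' 80; python3 h.py '[661,83.5,172]'
```

```text
clock: 17.77
tool_pos: [659.4, 84.6, 170.6]
tcp_rot: [-0.087, -3.137, -0.0]
ft_force: [-1.5, 0.1, 0.7]
opening: 85.5
clock: 18.35
tool_pos: [661.7, 83.3, 174.0]
tcp_rot: [0.09, 3.138, 0.001]
ft_force: [-0.1, 1.9, 5.9]
opening: 32.2
t 18.35 pos [661.7  83.3 174. ] f [-0.1  1.9  5.9] open 32.2 shift [0.7 0.1 2. ] rows@30 1 each [0.68 0.11 1.99] yaw(y) 86.71 tilt [ 0.002  0.001 -1.   ]
```

```bash
python3 -m handwheel '[[200,0,0,-4,0,0,0],[200,0,0,-5,0,0,0],[200,0,0,-5,0,0,0],[200,0,0,-5,0,0,0],[200,0,0,-5,0,0,0],[200,0,0,-10,0,0,0],[200,0,0,-20,0,0,0],[200,0,0,-30,0,0,0],[200,0,0,-30,0,0,0],[200,0,0,-5,0,0,0]]'; python3 h.py '[553,288,290]'
```

```text
clock: 19.18
tool_pos: [663.9, 82.3, 299.2]
tcp_rot: [0.092, 3.13, 0.002]
ft_force: [0.1, 0.5, -0.2]
opening: 32.2
t 19.1833 pos [663.9  82.3 299.2] f [ 0.1  0.5 -0.2] open 32.2 shift [122.8 198.8   8.3] rows@30 8 each [15.35 24.85  1.04] yaw(y) 86.64 tilt [ 0.01   0.001 -1.   ]
```

```bash
python3 -m handwheel '[[200,12,18,0,0,0,0],[200,16,26,0,0,0,0],[200,16,26,0,0,0,0],[200,16,26,0,0,0,0],[200,16,26,0,0,0,0],[200,16,26,0,0,0,0],[200,16,26,0,0,0,0],[200,12,25,0,0,0,0],[200,0,0,0,0,0,0],[200,0,0,0,0,0,0]]'; python3 h.py '[553,288,157]'; python3 - <<'E'
from h import *
p,d=read_camera("scene"); cv2.imwrite("pics/s8.png",cv2.resize(p[60:300,190:480],None,fx=2.5,fy=2.5)[:,:,::-1])
E
```

```text
clock: 20.02
tool_pos: [551.6, 290.4, 292.4]
tcp_rot: [0.085, 3.14, 0.001]
ft_force: [0.7, -0.4, -3.3]
opening: 32.2
t 20.0167 pos [551.6 290.4 292.4] f [ 0.7 -0.4 -3.3] open 32.2 shift [ -1.5  -2.4 135.4] rows@30 5 each [-0.3  -0.49 27.08] yaw(y) 86.92 tilt [ 0.     0.001 -1.   ]
```

View pics/s8.png

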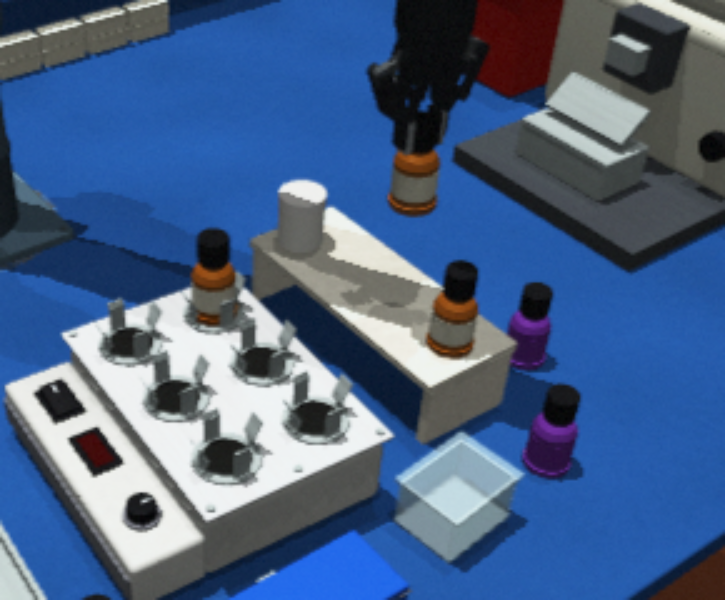

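The bottle is held over the riser. Lowering it.

```bash
python3 -m handwheel '[[200,0,-1,25,0,0,0],[200,0,0,28,0,0,0],[200,0,0,28,0,0,0],[200,0,0,20,0,0,0],[200,0,0,12,0,0,0],[200,0,0,8,0,0,0],[200,0,0,6,0,0,0],[200,0,0,0,0,0,0]]'; python3 -m handwheel '[[200,0,0,3,0,0,0],[200,0,0,0,0,0,0]]'
```

```text
clock: 20.73
tool_pos: [552.9, 286.9, 164.6]
tcp_rot: [-0.092, -3.14, 0.001]
ft_force: [-0.5, -1.2, -2.5]
opening: 32.5
clock: 20.9
tool_pos: [553.1, 287.6, 162.5]
tcp_rot: [0.091, 3.139, 0.001]
ft_force: [0.3, -0.8, -2.4]
opening: 32.4
```

```bash
python3 -m handwheel '[[200,0,0,2,0,0,0],[200,0,0,0,0,0,0]]';python3 -m handwheel '[[200,0,0,2,0,0,0],[200,0,0,0,0,0,0]]';python3 -m handwheel '[[200,0,0,1.5,0,0,0],[200,0,0,0,0,0,0]]'
```

```text
clock: 21.07
tool_pos: [552.8, 287.6, 160.2]
tcp_rot: [0.091, 3.14, 0.001]
ft_force: [-0.3, 0.2, -2.3]
opening: 32.2
clock: 21.23
tool_pos: [552.9, 287.7, 158.1]
tcp_rot: [0.09, 3.139, 0.001]
ft_force: [0.8, -0.2, -0.8]
opening: 32.0
clock: 21.4
tool_pos: [553.3, 287.9, 157.9]
tcp_rot: [0.091, 3.139, 0.002]
ft_force: [-3.4, -0.4, 9.6]
opening: 31.8
```

```bash
python3 -m handwheel '[[150,0,0,0,0,0,0],[80,0,0,0,0,0,0],[0,0,0,0,0,0,0],[0,0,0,0,0,0,0],[0,0,0,0,0,0,0],[0,0,0,-15,0,0,0],[0,0,0,-30,0,0,0],[0,0,0,-35,0,0,0],[0,0,0,-20,0,0,0],[0,0,0,0,0,0,0]]'; python3 h.py '[461,95.3,258]'
```

```text
clock: 22.23
tool_pos: [555.2, 288.7, 261.6]
tcp_rot: [0.091, 3.133, 0.007]
ft_force: [0.4, 0.6, -0.6]
opening: 85.6
t 22.2333 pos [555.2 288.7 261.6] f [ 0.4  0.6 -0.6] open 85.6 shift [  82.9 -198.5    2. ] rows@30 8 each [ 10.36 -24.82   0.25] yaw(y) 86.67 tilt [ 0.008  0.004 -1.   ]
```

```bash
python3 -m handwheel '[[0,10,-25,0,0,0,0],[0,10,-25,0,0,0,0],[0,10,-25,0,0,0,0],[0,10,-25,0,0,0,0],[0,10,-25,0,0,0,0],[0,11,-25,0,0,0,0],[0,11,-25,0,0,0,0],[0,10,-24,0,0,0,0],[0,0,0,0,0,0,0],[0,0,0,0,0,0,0]]'; python3 h.py '[461,95.3,172]'; python3 - <<'E'
from h import *
for n in("scene","wrist"):
    p,d=read_camera(n); cv2.imwrite(f"pics/{n}9.png",p[:,:,::-1])
E
```

```text
clock: 23.07
tool_pos: [458.6, 92.3, 256.1]
tcp_rot: [-0.095, -3.14, 0.0]
ft_force: [0.5, 0.3, 0.2]
opening: 85.3
t 23.0667 pos [458.6  92.3 256.1] f [0.5 0.3 0.2] open 85.3 shift [-2.2  3.2 84. ] rows@30 3 each [-0.73  1.06 28.02] yaw(y) 86.55 tilt [-0. -0. -1.]
```

View pics/scene9.png

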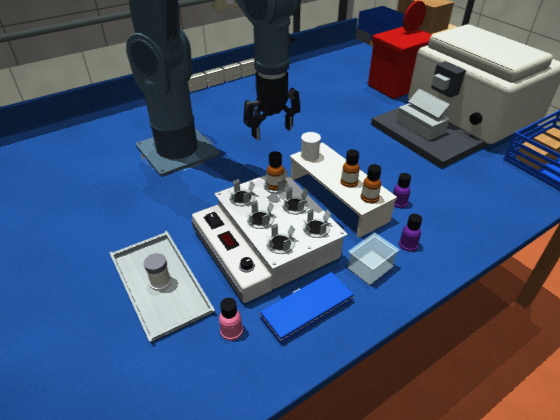

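Two bottles stand on the riser at (350,170) and (372,185), and the pot is in the tray. The last bottle is at (275,172).

```bash
python3 -m handwheel '[[0,-1.5,2,20,0,0,0],[0,0,0,20,0,0,0],[0,0,0,20,0,0,0],[0,0,0,15,0,0,0],[0,0,0,8,0,0,0],[0,0,0,0,0,0,0]]' ; python3 -m handwheel '[[200,0,0,0,0,0,0],[200,0,0,0,0,0,0],[200,0,0,0,0,0,0],[200,0,0,0,0,0,0],[200,0,0,0,0,0,0],[200,0,0,0,0,0,0],[200,0,0,0,0,0,0]]' 80; python3 h.py '[461,95.3,172]'
```

```text
clock: 23.67
tool_pos: [459.9, 96.0, 171.6]
tcp_rot: [-0.088, -3.137, 0.002]
ft_force: [-0.0, -0.2, 0.7]
opening: 85.3
clock: 24.25
tool_pos: [461.6, 95.8, 174.3]
tcp_rot: [0.09, 3.139, 0.001]
ft_force: [-0.6, 0.5, 5.3]
opening: 32.1
t 24.25 pos [461.6  95.8 174.3] f [-0.6  0.5  5.3] open 32.1 shift [ 0.5 -0.6  2.3] rows@30 1 each [ 0.55 -0.56  2.26] yaw(y) 86.7 tilt [ 0.002  0.001 -1.   ]
```

```bash
python3 -m handwheel '[[200,0,0,-4,0,0,0],[200,0,0,-5,0,0,0],[200,0,0,-5,0,0,0],[200,0,0,-5,0,0,0],[200,0,0,-5,0,0,0],[200,0,0,-10,0,0,0],[200,0,0,-20,0,0,0],[200,0,0,-30,0,0,0],[200,0,0,-30,0,0,0],[200,0,0,-5,0,0,0]]'; python3 h.py '[475,288,290]'
```

```text
clock: 25.08
tool_pos: [463.6, 95.6, 298.0]
tcp_rot: [0.092, 3.132, 0.004]
ft_force: [1.5, -0.2, -1.8]
opening: 32.4
t 25.0833 pos [463.6  95.6 298. ] f [ 1.5 -0.2 -1.8] open 32.4 shift [ -0.  192.7   8.5] rows@30 7 each [-1.000e-02  2.753e+01  1.220e+00] yaw(y) 86.65 tilt [ 0.008  0.003 -1.   ]
```

```bash
python3 -m handwheel '[[200,0,18,0,0,0,0],[200,0,25,0,0,0,0],[200,0,25,0,0,0,0],[200,0,25,0,0,0,0],[200,0,25,0,0,0,0],[200,0,25,0,0,0,0],[200,0,25,0,0,0,0],[200,0,24,0,0,0,0],[200,0,0,0,0,0,0],[200,0,0,0,0,0,0]]'; python3 h.py '[471,288,157]'; python3 - <<'E'
from h import *
p,d=read_camera("scene"); cv2.imwrite("pics/s10.png",cv2.resize(p[60:300,190:480],None,fx=2.5,fy=2.5)[:,:,::-1])
E
```

```text
clock: 25.92
tool_pos: [471.5, 288.1, 292.2]
tcp_rot: [-0.087, -3.14, 0.001]
ft_force: [0.8, -0.2, -2.0]
opening: 32.2
t 25.9167 pos [471.5 288.1 292.2] f [ 0.8 -0.2 -2. ] open 32.2 shift [  0.4  -0.  135.2] rows@30 5 each [ 0.08 -0.   27.04] yaw(y) 86.83 tilt [-0. -0. -1.]
```

View pics/s10.png

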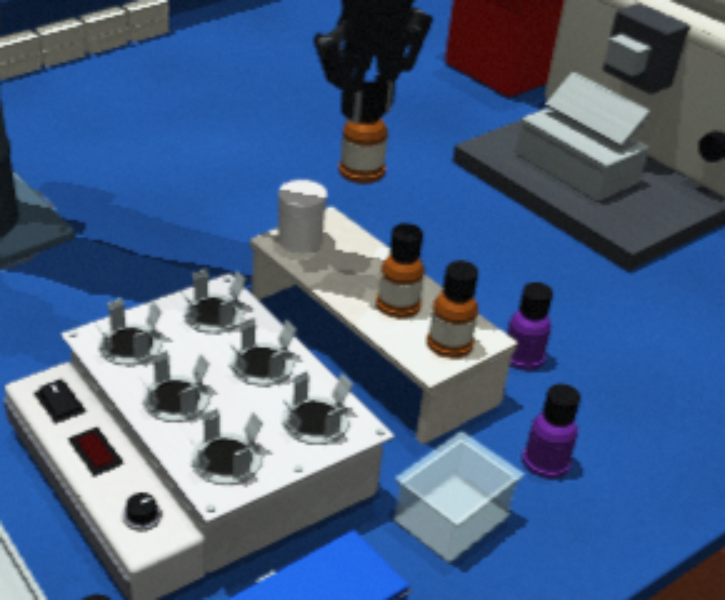

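```bash
python3 -m handwheel '[[200,0,0,25,0,0,0],[200,0,0,28,0,0,0],[200,0,0,28,0,0,0],[200,0,0,20,0,0,0],[200,0,0,12,0,0,0],[200,0,0,8,0,0,0],[200,0,0,6,0,0,0],[200,0,0,0,0,0,0]]'; python3 -m handwheel '[[200,0,0,3,0,0,0],[200,0,0,0,0,0,0]]'; python3 -m handwheel '[[200,0,0,2,0,0,0],[200,0,0,0,0,0,0]]'
```

```text
clock: 26.63
tool_pos: [471.9, 286.0, 164.8]
tcp_rot: [-0.092, -3.14, 0.002]
ft_force: [-0.0, -0.5, -2.1]
opening: 31.9
clock: 26.8
tool_pos: [472.3, 287.1, 162.8]
tcp_rot: [0.091, 3.139, 0.001]
ft_force: [0.4, -0.0, -2.0]
opening: 32.3
clock: 26.97
tool_pos: [472.1, 287.2, 160.6]
tcp_rot: [0.091, 3.14, 0.001]
ft_force: [0.2, 0.5, -2.0]
opening: 31.7
```

```bash
python3 -m handwheel '[[200,0,0,2,0,0,0],[200,0,0,0,0,0,0]]'; python3 -m handwheel '[[200,0,0,1.5,0,0,0],[200,0,0,0,0,0,0]]'
```

```text
clock: 27.13
tool_pos: [472.1, 287.3, 158.4]
tcp_rot: [0.09, 3.14, 0.001]
ft_force: [0.2, -0.8, -1.6]
opening: 31.8
clock: 27.3
tool_pos: [472.4, 287.5, 158.3]
tcp_rot: [0.09, 3.139, 0.001]
ft_force: [-2.5, -0.5, 9.2]
opening: 32.6
```

```bash
python3 -m handwheel '[[150,0,0,0,0,0,0],[80,0,0,0,0,0,0],[0,0,0,0,0,0,0],[0,0,0,0,0,0,0],[0,0,0,0,0,0,0],[0,0,0,-15,0,0,0],[0,0,0,-30,0,0,0],[0,0,0,-35,0,0,0],[0,0,0,-40,0,0,0],[0,0,0,0,0,0,0]]'; python3 -m handwheel '[[0,0,25,-10,0,0,0],[0,0,30,0,0,0,0],[0,0,30,0,0,0,0],[0,0,30,0,0,0,0],[0,0,30,0,0,0,0],[0,0,0,0,0,0,0],[0,0,0,0,0,0,0]]'; python3 - <<'E'
from h import *
print(get_obs()["tool_pos"],get_obs()["ft_force"])
for n in("scene","top"):
    p,d=read_camera(n); cv2.imwrite(f"pics/{n}11.png",p[:,:,::-1]); P=pts(n,d); x,y,z=P[...,0],P[...,1],P[...,2]
    for nm,cx,cy,z0 in(("b1",638,288,170),("b2",553,288,170),("b3",472,288,170),("pot",518,-289,70)):
        m=(np.hypot(x-cx,y-cy)<40)&(z>z0)&(z<z0+40); zt=np.percentile(z[m],95); t=m&(z>zt-5)
        c,r=cv2.minEnclosingCircle(P[t][:,:2].astype(np.float32)); print(n,nm,zt.round(1),np.round(c,1),round(r,1))
E
```

```text
clock: 28.13
tool_pos: [475.5, 289.2, 284.4]
tcp_rot: [0.091, 3.13, 0.012]
ft_force: [1.8, 1.4, -0.1]
opening: 85.4
clock: 28.72
tool_pos: [479.3, 433.6, 285.8]
tcp_rot: [-0.086, -3.139, 0.0]
ft_force: [0.7, -0.6, -0.3]
opening: 85.7
[479.2628286  433.61983753 285.83095189] [ 0.66684254 -0.59303863 -0.25840499]
scene b1 191.5 [637.5 288. ] 18.5
scene b2 191.8 [551.9 287.7] 19.8
scene b3 192.4 [472.3 284.9] 19.1
scene pot 85.3 [ 519.4 -286. ] 27.2
top b1 192.7 [636.2 288.9] 17.0
top b2 192.8 [551.8 287.6] 17.1
top b3 192.4 [471.5 287.3] 16.9
top pot 86.7 [ 515.1 -285.2] 25.6
```

View pics/scene11.png

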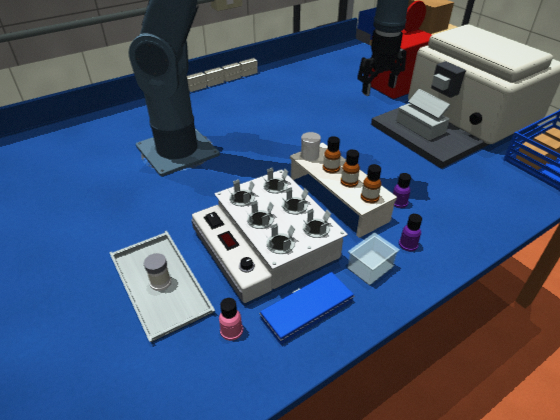

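View pics/top11.png

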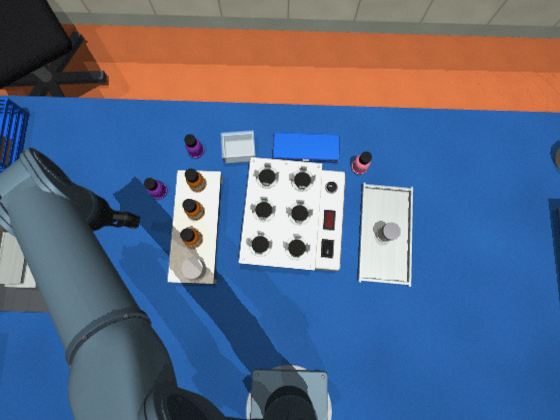

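All six clamps are empty. Three bottles stand on the riser at scene pixels (332,155), (350,170) and (372,185), and the pot is in the tray at (157,270). Nothing else has moved, so I'll hand in.

```bash
python3 -c "
from rig import *
print(sign_off())"
```

```text
the job is handed in; nothing more can be done
None
```

The job is done and handed in at about 29 s of the 210 s allowed.

- **Switch:** I pressed the rocker off before taking anything off the shaker. Its measured tilt afterwards was about −0.2 rad, against a raised +x end at the start.
- **Jars:** One pot and three bottles were present; the other two clamps were empty from the start. I pulled all four straight up. The pot stands on the tray floor near (517, −286). The bottles stand on the riser at x of about 637, 552 and 472, y of about 288.

**Last checks:**
- The lid and cap tops measured about 86 mm for the pot and 192 mm for the bottles. That is about 2–3 mm above the nominal 83 and 190 mm, close to the 2 mm calibration error. The pictures show all four upright.
- All six clamps are empty, and the gripper is clear of everything.
- The cream jar, slide box, dish and the pink and purple look-alikes look unmoved in the pictures; I did not measure their positions again.
- I saw no tray knock and no grip slip. The highest force I read was about 34 N, from the fingertips when the rocker reached its stop.

No check failed.

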